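# Pack the refit sherds into the finds tray

## Robot

A 6-joint arm with a two-finger parallel gripper is mounted at the origin on the work surface. World frame = base frame: x ahead of the robot, y to its left, z up, the work surface at z = 0. Lengths are in m, angles in degrees, forces in N, time in s.
With the tool pointing down it reaches from about 0.25 to 0.725 m from the base axis. Payload 9.7 kg.
Tool frame: the origin (TCP) lies on the centre line of the jaws, within the pads' length; the fingertips stand 19 mm ahead of it and the grasp point (between the pads) is the TCP (bot.tcp_to_tips is the z of the fingertips in the tool frame, in m); z points along the fingers, y is the line along which they close (so a half turn about z gives the same grasp; the last joint's range is limited). The gripper opens to 85 mm and grips with 20 to 120 N. Pads are 22 mm wide; open, the fingers measure 114 mm over their backs; the gripper's body (76 mm by 85 mm) begins 54 mm behind the grasp point. The pads swing forward as they close: fully open they stand 13 mm farther back than shut.
Start: joints at [65.833, 4.979, 10.078, 95.1, 0, 90], TCP at [0.225, 0.502, 0.25] pointing down, gripper open.
Joint ranges: [-179.16, 179.16], [-48.56, 103.87], [-65.8, 70.77], [-126.05, 130.52], [-82.76, 87.17], [-180, 180]. Speed limits (degrees/s): [127.2, 127.2, 147.25, 180, 180, 180].

## Interface

Orientations are given as [roll, pitch, yaw] about the fixed x, y, z axes, in that order (R = Rz(yaw) Ry(pitch) Rx(roll)).
In Python, from workcell import bot gives the robot as it stands. The module is installed in compiled form; this text tells all that it offers.
- The arm moves only by the tool play_rows, never from a script. Its argument "increments" is a list of rows, each an object with "slide": the shift along the tool's x, y, z in mm, a list of three; "angular": the turn, a rotation vector about the tool's x, y, z in degrees, a list of three; "claw": the opening, from -1 (shut) to 1 (fully open). In form: [{"slide": [x, y, z], "angular": [rx, ry, rz], "claw": claw}, ...]. A call has 1 to 8 rows; each row shifts and turns the commanded pose from where the row before left it, along the tool's axes as they then stand; what a row does not reach is not made up. A row lasts 1/10 s, in which the tool goes at most 50 mm and 8.59 degrees, less where a joint would pass 70% of its speed; a pose out of reach is approached as far as the arm can. A call is refused whole if a number of a shift passes 50 or a number of a turn 8.59, either way. A call with a gripper value outside its range is refused whole. The fingers move at their own pace and stop on an object; "squeeze" is the grip in N (left out, the last holds). Time passes only in rows, so rows that do not move let the fingers close. It gives the time, the measured TCP pose, the force, the opening and the grip force at its end, in the units of the state.
- bot.get_obs(): the state, without advancing time (a new reading comes with each control period).
- bot.camera(name): name is "scene" or "top"; returns the picture (400x640x3 uint8, red, green, blue); there is no depth.
- bot.camera_info(name): a dict with "fovy" (degrees; the focal length in pixels is half the picture's height over the tangent of half this angle, whatever the lens; pixels are square), "cx", "cy" (the principal point, pixels), "R" (3x3) and "t" (3): a world point X has camera coordinates R X + t. Camera axes: x right, y down, z forward; pixel columns grow to the right and rows downward; lengths in m; the calibration is good to about 2 mm. A picture is of the moment at which its call begins. camera_info takes no time and is no camera call.
- bot.job_done(): hands the job in; it is judged then, once.
The state is a dict: "time": time; "q": joint angles; "qd": joint speeds; "joint_efforts": joint torques, N m; "ee_pos": TCP position; "tcp_rot": TCP orientation; "wrist_force": force on the tool from outside, world axes, zero at the start; "torque": the same for the moment, N m; "opening": finger opening in m; "grasp_force": force on a finger pad.
Only numpy, scipy, OpenCV 4.12 (cv2) and the standard library are available. Lean on these libraries where they do the work, as an engineer would, in place of code of your own. Each camera call takes 0.05 s, during which the arm holds its last target. There are 200 camera calls.

## Task

Collect the four jar sherds that carry a coloured tag (blue, yellow, green, black) into the grey finds tray: each goes in the compartment lined in its own tag's colour, lying flat with its tag up and centred on the liner. They are fragile, so set each one down before letting go, never drop it. The two white-tagged sherds belong to another jar: leave them where they lie.

Things in the scene. Friction and masses are not known exactly. Their poses are not given: they have to be found in the camera images.
- rim_blue: Short curved length of jar rim, about 78 mm along its x axis and 26 mm thick along y (gently curved in plan, ends about 4 mm further to -y than the middle; grip its middle across y), a 24 x 18 mm paper tag in the middle of its top: BLUE. Terracotta, 30 mm high, flat top, vertical sides, lying tag up at any yaw. Origin: centre of the underside, z up. About 120 g.
- lug_yellow: Waisted lug handle of a jar, about 72 mm along its x axis; its middle 48 mm are a bar 22 mm thick along y (grip there across y), both ends flare to 36 mm; a flat 24 x 18 mm paper tag in the middle of its top: YELLOW. Terracotta, 30 mm high, flat top, vertical sides, lying tag up at any yaw. Origin: centre of the underside, z up. About 100 g.
- foot_green: Round stub of a jar's foot, a solid disc-like cylinder of diameter 44 mm (48 mm in its lowest 10 mm), grip across any diameter, a flat 24 x 18 mm paper tag in the middle of its top: GREEN. Terracotta, 30 mm high, flat top, vertical sides, lying tag up at any yaw. Origin: centre of the underside, z up. About 100 g.
- wall_black: Thick jar-wall sherd, five-sided in plan like a little house: a block 38 mm wide along y that runs from x = -31 mm to +15 mm, then narrows to a point at x = +33 mm (grip across y near its origin, which lies under the tag); a 24 x 18 mm paper tag on top: BLACK. Terracotta, 30 mm high, flat top, vertical sides, lying tag up at any yaw. Origin: centre of the underside, z up. About 110 g.
- rim_white: Short curved length of jar rim, about 78 mm along its x axis and 26 mm thick along y (gently curved in plan, ends about 4 mm further to -y than the middle; grip its middle across y), a 24 x 18 mm paper tag in the middle of its top: WHITE. Look-alike from another jar, to be left alone. Terracotta, 30 mm high, flat top, vertical sides, lying tag up at any yaw. Origin: centre of the underside, z up. 
- foot_white: Round stub of a jar's foot, a solid disc-like cylinder of diameter 44 mm (48 mm in its lowest 10 mm), grip across any diameter, a flat 24 x 18 mm paper tag in the middle of its top: WHITE. Look-alike from another jar, to be left alone. Terracotta, 30 mm high, flat top, vertical sides, lying tag up at any yaw. Origin: centre of the underside, z up. 
- pad_blue: BLUE liner, 116 mm square, 6 mm thick, in one compartment of the grey finds tray. Origin: centre of its underside, 4 mm above the bench (upper face at 10 mm); x, y along its and the tray's sides. Tray: fixed, 260 mm square, 2 x 2 compartments 124 mm square, centres 128 mm apart; outer wall 24 mm, dividers 16 mm above the bench, 4 mm thick. Colours swap compartments.
- pad_yellow: YELLOW liner, 116 mm square, 6 mm thick, in one compartment of the grey finds tray. Origin: centre of its underside, 4 mm above the bench (upper face at 10 mm); x, y along its and the tray's sides. Tray: fixed, 260 mm square, 2 x 2 compartments 124 mm square, centres 128 mm apart; outer wall 24 mm, dividers 16 mm above the bench, 4 mm thick. Colours swap compartments.
- pad_green: GREEN liner, 116 mm square, 6 mm thick, in one compartment of the grey finds tray. Origin: centre of its underside, 4 mm above the bench (upper face at 10 mm); x, y along its and the tray's sides. Tray: fixed, 260 mm square, 2 x 2 compartments 124 mm square, centres 128 mm apart; outer wall 24 mm, dividers 16 mm above the bench, 4 mm thick. Colours swap compartments.
- pad_black: BLACK liner, 116 mm square, 6 mm thick, in one compartment of the grey finds tray. Origin: centre of its underside, 4 mm above the bench (upper face at 10 mm); x, y along its and the tray's sides. Tray: fixed, 260 mm square, 2 x 2 compartments 124 mm square, centres 128 mm apart; outer wall 24 mm, dividers 16 mm above the bench, 4 mm thick. Colours swap compartments.
Not all that is in view belongs to the job. Leave any purple look-alike of the lug_yellow alone.

How it is judged:
By the outcome, as a careful person would: the job done as asked, in the order asked, and still so for the second after the job is handed in, with the robot touching nothing.
It also fails if it takes over 118 s, if anything falls off the work surface, if the arm or the gripper's body presses on something with over 40 N, if the wrist force passes 120 N, or if a joint passes its speed limit or range.

## Working session

There is one attempt and no reset: what is moved stays moved. The work goes in short steps, Python scripts to look and compute and a tool call to move; the robot and the scene stay as the last step left them, time stands still between calls to the robot, and variables do not carry over. Pictures are saved under pics/ and viewed, at most 14 in all, crops included, and the job is handed in when it is done.

Besides the shell and the picture viewer there is one more tool, called after "Call:" by a JSON object that holds its "name" and its "arguments". play_rows: Moves the arm, as the interface text tells. Its arguments: {"type":"object","properties":{"increments":{"type":"array"},"squeeze":{"type":"number"}},"required":["increments"]}

```bash
mkdir -p pics; python3 - <<'E'
from workcell import bot
import cv2
for n in("top","scene"):
    cv2.imwrite(f"pics/{n}0.png",bot.camera(n)[...,::-1]); print(n,bot.camera_info(n))
o=bot.get_obs();print(o, bot.tcp_to_tips)
E
```

```text
top {'fovy': 43.87373248197834, 'cx': 319.5944893844123, 'cy': 206.83944311895277, 'R': array([[ 0.02604351, -0.99965125,  0.00437288],
       [-0.99160005, -0.02638765, -0.12662162],
       [ 0.12669285, -0.00103848, -0.99194145]]), 't': array([-1.10548366e-03,  6.24017120e-01,  1.17731229e+00])}
scene {'fovy': 46.4335830176986, 'cx': 317.30240518533344, 'cy': 199.1431752204774, 'R': array([[-0.27201748,  0.96228865,  0.00265375],
       [ 0.66738082,  0.19063894, -0.71990252],
       [-0.69325993, -0.19405501, -0.69407011]]), 't': array([ 0.15045472, -0.3616626 ,  1.48057802])}
{'time': 0.1, 'q': array([ 6.58344339e+01,  5.00835176e+00,  1.00389082e+01,  9.51014098e+01,
       -7.80246279e-04,  9.00022785e+01]), 'qd': array([ 0.05871914, -0.11145528,  0.13242684, -0.04284441,  0.06263237,
       -0.00131646]), 'joint_efforts': array([-8.77083603e-04, -5.21561193e+01,  4.65652478e+01,  1.59347872e-02,
       -1.71517098e-05, -2.62756993e-05]), 'ee_pos': array([0.22507915, 0.50162104, 0.24964933]), 'tcp_rot': array([-1.79929147e+02,  7.83063293e-04,  1.55832156e+02]), 'wrist_force': array([-0.62368843, -0.55823876, -0.17481877]), 'torque': array([-0.01902423, -0.01507752, -0.01592272]), 'grasp_force': 0.0, 'opening': 0.08580224415696949} 0.019
```

View pics/top0.png

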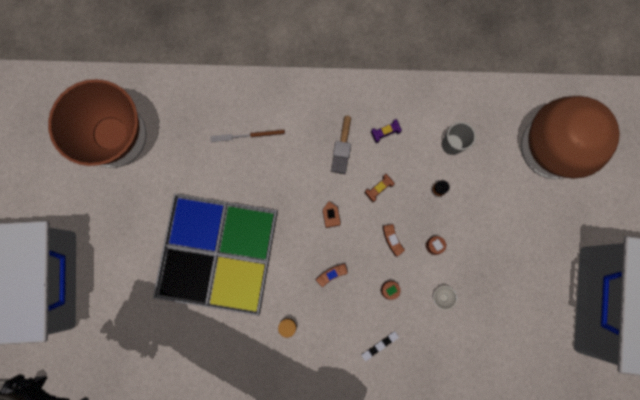

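View pics/scene0.png

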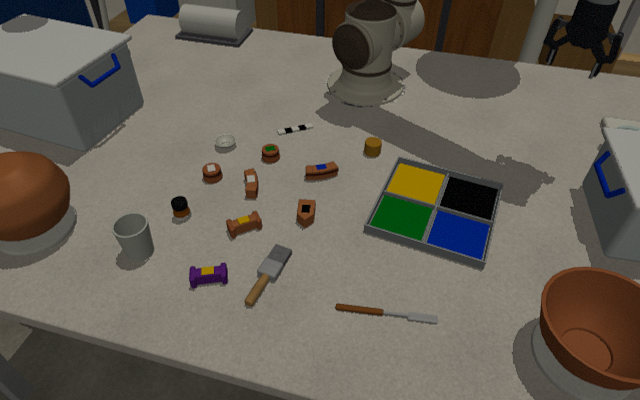

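The top image shows these sherds:
- blue rim (332,274); its look-alike is the white rim (393,240)
- yellow lug (380,187); its look-alike is the purple lug (386,131)
- green foot (390,290); its look-alikes are the white foot (436,245), white lid (444,296) and orange cap (288,327)
- black house (331,214); the dark jar (441,188) could be mistaken for it

The tray liners are blue (195,224), green (248,232), black (186,275) and yellow (237,283).

```bash
python3 - <<'E'
import cv2
im=cv2.imread("pics/top0.png")
cv2.imwrite("pics/c1.png",cv2.resize(im[165:310,305:465],None,fx=5,fy=4*1.0+1,interpolation=cv2.INTER_CUBIC)[:600*2][:725])
a=cv2.resize(im[170:290,305:445],None,fx=5,fy=5,interpolation=cv2.INTER_CUBIC);cv2.imwrite("pics/c1.png",a)
cv2.imwrite("pics/c2.png",cv2.resize(im[185:320,145:295],None,fx=4,fy=4,interpolation=cv2.INTER_CUBIC))
E
```

```text
(no output)
```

View pics/c1.png

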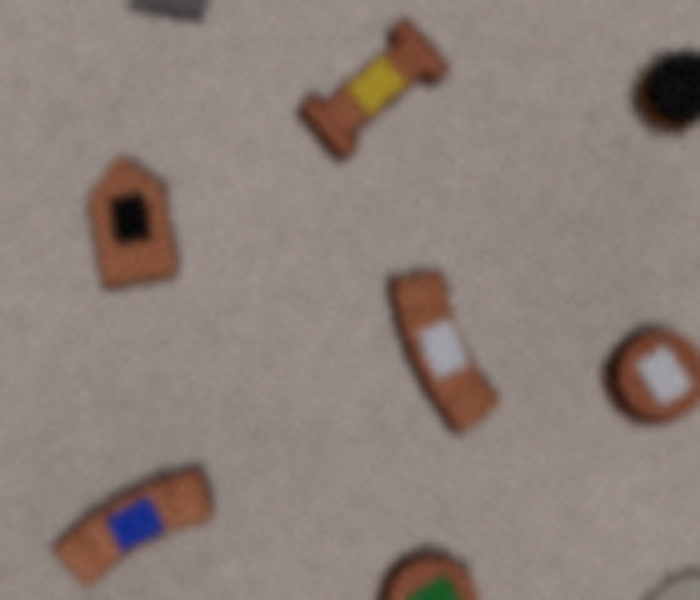

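View pics/c2.png

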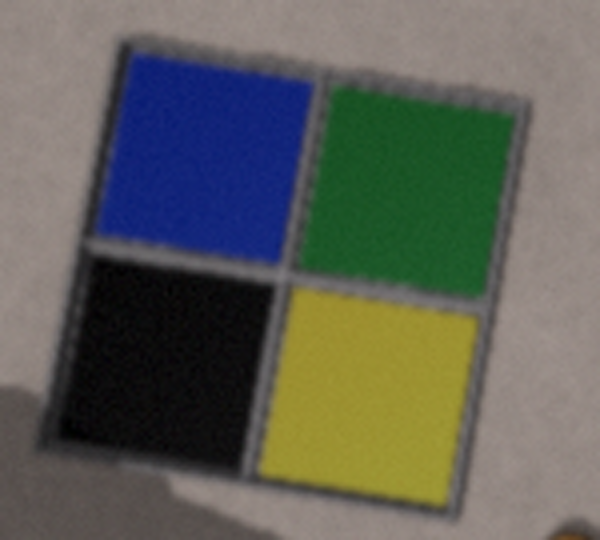

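The crops confirm the choices. In the first crop, the yellow tag on terracotta is at (377,83), the black house at (130,218) with its tip up, and the blue rim at (136,524). The tray crop shows all four liners, tilted about 10°.

```bash
cat > h.py <<'E'
from workcell import bot
import cv2,numpy as np
def w(u,v,z,n="top"):
    c=bot.camera_info(n);f=200/np.tan(np.radians(c["fovy"]/2))
    R=c["R"];d=R.T@np.array([(u-c["cx"])/f,(v-c["cy"])/f,1]);o=-R.T@c["t"]
    return (o+d*(z-o[2])/d[2])[:2]
def mask(im,col):
    h=cv2.cvtColor(im,cv2.COLOR_BGR2HSV)
    r={"blue":((112,120,60),(128,255,255)),"yellow":((22,140,80),(34,255,255)),"green":((55,110,40),(75,255,255)),"black":((0,0,0),(180,255,30))}[col]
    return cv2.inRange(h,*r)
def blob(im,col,box,z):
    x0,x1,y0,y1=box;s=4
    m=mask(cv2.resize(im[y0:y1,x0:x1],None,fx=s,fy=s,interpolation=cv2.INTER_CUBIC),col)
    n,l,st,ce=cv2.connectedComponentsWithStats(m)
    i=1+np.argmax(st[1:,4]);ys,xs=np.where(l==i)
    P=np.array([w(x0+(a+.5)/s-.5,y0+(b+.5)/s-.5,z) for a,b in zip(xs,ys)])
    (c,sz,a)=cv2.minAreaRect((P*1000).astype(np.float32))
    if sz[0]<sz[1]: a+=90;sz=sz[::-1]
    return P.mean(0).round(4),np.round(sz,1),round(a%180,1)
E
python3 - <<'E'
from h import *
im=cv2.imread("pics/top0.png")
T={"blue":(315,350,262,288),"yellow":(365,396,175,200),"green":(378,402,278,302),"black":(320,342,203,226)}
Pd={"blue":(165,225,192,256),"yellow":(207,268,255,313),"green":(218,277,200,262),"black":(157,215,246,306)}
for c in T: print(c,blob(im,c,T[c],.03),"pad",blob(im,c,Pd[c],.01))
f=lambda a:w(305+a[0]/5,170+a[1]/5,.03)
for n,a,b in(("yel",(321,136),(426,45)),("blk",(142,280),(122,155)),("blu",(72,566),(208,492))):
    d=f(b)-f(a);print(n,np.degrees(np.arctan2(d[1],d[0])),np.linalg.norm(d))
E
```

```text
Traceback (most recent call last):
  File "h.py", line 16, in blob
    P=np.array([w(x0+(a+.5)/s-.5,y0+(b+.5)/s-.5,z) for a,b in zip(xs,ys)])
                ~^^^^^^^^^^^^^^^^^^^^^^^^^^^^^^^^^
  File "h.py", line 4, in w
    c=bot.camera_info(n);f=200/np.tan(np.radians(c["fovy"]/2))
ValueError: time passes only in moves, steps and waits
```

```bash
sed -i 's/^def w/import functools\n@functools.cache\ndef info(n): return bot.camera_info(n)\ndef w/; s/c=bot.camera_info(n);f/c=info(n);f/' h.py
python3 - <<'E'
from h import *
im=cv2.imread("pics/top0.png")
T={"blue":(315,350,262,288),"yellow":(365,396,175,200),"green":(378,402,278,302),"black":(320,342,203,226)}
Pd={"blue":(165,225,192,256),"yellow":(207,268,255,313),"green":(218,277,200,262),"black":(157,215,246,306)}
for c in T: print(c,blob(im,c,T[c],.03),"pad",blob(im,c,Pd[c],.01))
f=lambda a:w(305+a[0]/5,170+a[1]/5,.03)
for n,a,b in(("yel",(321,136),(426,45)),("blk",(142,280),(122,155)),("blu",(72,566),(208,492))):
    d=f(b)-f(a);print(n,np.degrees(np.arctan2(d[1],d[0])),np.linalg.norm(d))
E
```

```text
blue (array([ 0.4606, -0.0183]), array([21.7, 16.7]), 118.1) pad (array([0.576 , 0.3236]), array([117.7, 116.4]), 82.1)
yellow (array([ 0.6796, -0.1328]), array([21.3, 16.5]), 131.8) pad (array([0.4314, 0.2136]), array([115.2, 115.2]), 172.3)
green (array([ 0.4266, -0.1634]), array([19.8, 13.9]), 121.4) pad (array([0.5586, 0.1962]), array([114.5, 114.5]), 172.1)
black (array([ 0.6097, -0.0123]), array([17.6, 12.3]), 8.4) pad (array([0.4485, 0.3408]), array([114.7, 113.4]), 82.2)
yel -47.59784186570885 0.0699792197768361
blk 10.359244396630537 0.0627986738469509
blu -60.23310496436862 0.07512275877021543
```

```bash
cat >> h.py <<'E'
def go(x,y,z,yaw):
    "remaining turn about tool z (deg), then tool-frame slide (mm) once at that yaw"
    o=bot.get_obs();r=(yaw-o["tcp_rot"][2]+180)%360-180
    a=np.radians(yaw);d=(np.array([x,y,z])-o["ee_pos"])*1000
    tx=d[0]*np.cos(a)+d[1]*np.sin(a);ty=d[0]*np.sin(a)-d[1]*np.cos(a)
    print("turn",round(-r,1),"slide",np.round([tx,ty,-d[2]],1))
def st():
    o=bot.get_obs();print(o["time"],o["ee_pos"].round(4),o["tcp_rot"].round(2),o["opening"].round(4),o["grasp_force"],o["wrist_force"].round(1))
E
python3 -c "
from h import *
go(.4606,-.0183,.12,119);st()"
```

```text
turn 36.8 slide [-568.9  -46.1  129.6]Traceback (most recent call last):
  File "<string>", line 3, in <module>
    go(.4606,-.0183,.12,119);st()
                             ~~^^
  File "h.py", line 30, in st
    o=bot.get_obs();print(o["time"],o["ee_pos"].round(4),o["tcp_rot"].round(2),o["opening"].round(4),o["grasp_force"],o["wrist_force"].round(1))
                                                                               ^^^^^^^^^^^^^^^^^^
AttributeError: 'float' object has no attribute 'round'
```

Call:
{"name": "play_rows", "arguments": {"increments": [{"slide": [0, 0, 0], "angular": [0, 0, 7.4], "claw": 1}, {"slide": [0, 0, 0], "angular": [0, 0, 7.4], "claw": 1}, {"slide": [0, 0, 0], "angular": [0, 0, 7.4], "claw": 1}, {"slide": [0, 0, 0], "angular": [0, 0, 7.4], "claw": 1}, {"slide": [0, 0, 0], "angular": [0, 0, 7.2], "claw": 1}, {"slide": [0, 0, 0], "angular": [0, 0, 0], "claw": 1}], "squeeze": 40}}

```text
time: 0.7
ee_pos: [0.2251, 0.5017, 0.2499]
tcp_rot: [-180.0, 0.0, 118.9]
wrist_force: [-0.8, -0.3, -0.1]
opening: 0.0851
grasp_force: 0.0
```

Call:
{"name": "play_rows", "arguments": {"increments": [{"slide": [-38, -3, 8], "angular": [0, 0, 0], "claw": 1}, {"slide": [-38, -3, 8], "angular": [0, 0, 0], "claw": 1}, {"slide": [-38, -3, 8], "angular": [0, 0, 0], "claw": 1}, {"slide": [-38, -3, 8], "angular": [0, 0, 0], "claw": 1}, {"slide": [-38, -3, 8], "angular": [0, 0, 0], "claw": 1}, {"slide": [-38, -3, 8], "angular": [0, 0, 0], "claw": 1}, {"slide": [-38, -3, 8], "angular": [0, 0, 0], "claw": 1}, {"slide": [-38, -3, 8], "angular": [0, 0, 0], "claw": 1}]}}

```text
time: 1.5
ee_pos: [0.352, 0.2229, 0.1859]
tcp_rot: [180.0, 0.0, 119.3]
wrist_force: [0.7, 0.6, 0.9]
opening: 0.0856
grasp_force: 0.0
```

Call:
{"name": "play_rows", "arguments": {"increments": [{"slide": [-38, -3, 8], "angular": [0, 0, 0], "claw": 1}, {"slide": [-38, -3, 8], "angular": [0, 0, 0], "claw": 1}, {"slide": [-38, -3, 8], "angular": [0, 0, 0], "claw": 1}, {"slide": [-38, -3, 8], "angular": [0, 0, 0], "claw": 1}, {"slide": [-38, -3, 8], "angular": [0, 0, 0], "claw": 1}, {"slide": [-38, -3, 8], "angular": [0, 0, 0], "claw": 0.3}, {"slide": [-37, -4, 8], "angular": [0, 0, 0], "claw": 0.3}, {"slide": [0, 0, 0], "angular": [0, 0, 0], "claw": 0.3}]}}

```text
time: 2.3
ee_pos: [0.4615, -0.0212, 0.1288]
tcp_rot: [-179.9, -0.0, 119.0]
wrist_force: [-1.0, 1.1, -0.2]
opening: 0.0554
grasp_force: 0.0
```

```bash
python3 -c "
from h import *
bot.get_obs()
for n in ('top','scene'): cv2.imwrite(f'pics/{n}1.png',bot.camera(n)[...,::-1])
a=cv2.imread('pics/top1.png')[230:310,270:390];b=cv2.imread('pics/scene1.png')[60:220,240:400]
cv2.imwrite('pics/c3.png',np.hstack([cv2.resize(a,(400,533))[:400],cv2.resize(b,(400,400))]))
go(.4606,-.0183,.025,119)"; sed -i 's/opening"].round(4)/opening"]/' h.py
```

```text
turn 0.1 slide [ 4.000e-01 -1.000e-01  1.049e+02]
```

View pics/c3.png

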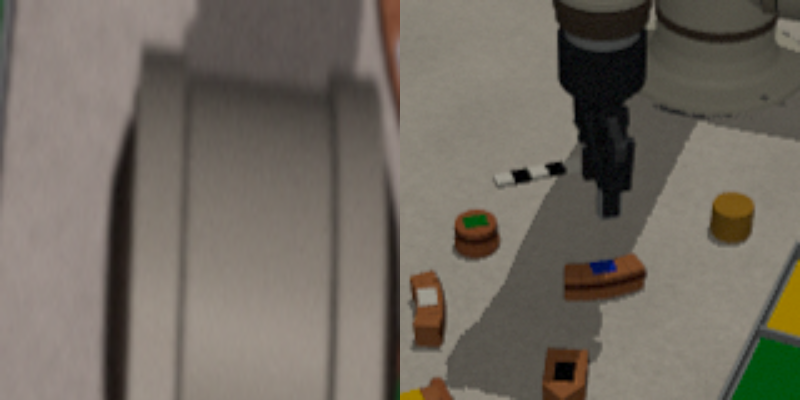

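The top view is blocked by the arm. In the scene crop, the jaws at (608,205) hang over the blue rim at (603,270), aligned with it. I'll descend and grip.

Call:
{"name": "play_rows", "arguments": {"increments": [{"slide": [0, 0, 25], "angular": [0, 0, 0], "claw": 0.3}, {"slide": [0, 0, 25], "angular": [0, 0, 0], "claw": 0.3}, {"slide": [0, 0, 25], "angular": [0, 0, 0], "claw": 0.3}, {"slide": [0, 0, 20], "angular": [0, 0, 0], "claw": 0.3}, {"slide": [0, 0, 9], "angular": [0, 0, 0], "claw": 0.3}, {"slide": [0, 0, 0], "angular": [0, 0, 0], "claw": 0.3}]}}

```text
time: 3.0
ee_pos: [0.4603, -0.0172, 0.0256]
tcp_rot: [-179.9, -0.1, 119.2]
wrist_force: [0.9, 0.7, 0.6]
opening: 0.0554
grasp_force: 0.0
```

Call:
{"name": "play_rows", "arguments": {"increments": [{"slide": [0, 0, 0], "angular": [0, 0, 0], "claw": -0.2}, {"slide": [0, 0, 0], "angular": [0, 0, 0], "claw": -0.6}, {"slide": [0, 0, 0], "angular": [0, 0, 0], "claw": -1}, {"slide": [0, 0, 0], "angular": [0, 0, 0], "claw": -1}, {"slide": [0, 0, 0], "angular": [0, 0, 0], "claw": -1}, {"slide": [0, 0, 0], "angular": [0, 0, 0], "claw": -1}], "squeeze": 40}}

```text
time: 3.6
ee_pos: [0.4621, -0.0178, 0.0278]
tcp_rot: [179.9, 0.0, 119.0]
wrist_force: [-0.7, 2.6, 6.6]
opening: 0.0249
grasp_force: 39.9
```

Call:
{"name": "play_rows", "arguments": {"increments": [{"slide": [0, 0, -10], "angular": [0, 0, 0], "claw": -1}, {"slide": [0, 0, -25], "angular": [0, 0, 0], "claw": -1}, {"slide": [0, 0, -35], "angular": [0, 0, 0], "claw": -1}, {"slide": [0, 0, -35], "angular": [0, 0, 0], "claw": -1}, {"slide": [0, 0, -15], "angular": [0, 0, 0], "claw": -1}, {"slide": [0, 0, 0], "angular": [0, 0, 0], "claw": -1}]}}

```text
time: 4.2
ee_pos: [0.4621, -0.0181, 0.1485]
tcp_rot: [179.8, 0.1, 119.0]
wrist_force: [-0.0, -1.1, -1.2]
opening: 0.0255
grasp_force: 39.3
```

```bash
python3 -c "
from h import *
st();go(.576,.3236,.145,119)"
```

```text
4.2 [ 0.4621 -0.0181  0.1485] [1.7982e+02 1.1000e-01 1.1903e+02] 0.025478201047736373 39.29903064854443 [-0.  -1.1 -1.2]
turn 0.0 slide [243.7 265.3   3.5]
```

Call:
{"name": "play_rows", "arguments": {"increments": [{"slide": [15, 17, 0], "angular": [0, 0, 0], "claw": -1}, {"slide": [27, 29, 0], "angular": [0, 0, 0], "claw": -1}, {"slide": [27, 29, 0], "angular": [0, 0, 0], "claw": -1}, {"slide": [27, 29, 0], "angular": [0, 0, 0], "claw": -1}, {"slide": [27, 29, 0], "angular": [0, 0, 0], "claw": -1}, {"slide": [27, 29, 0], "angular": [0, 0, 0], "claw": -1}, {"slide": [27, 29, 0], "angular": [0, 0, 0], "claw": -1}, {"slide": [27, 29, 0], "angular": [0, 0, 0], "claw": -1}]}}

```text
time: 5.0
ee_pos: [0.554, 0.2684, 0.1438]
tcp_rot: [-179.8, -0.0, 119.0]
wrist_force: [0.8, -1.1, -0.7]
opening: 0.0255
grasp_force: 39.3
```

Call:
{"name": "play_rows", "arguments": {"increments": [{"slide": [25, 28, 0], "angular": [0, 0, 0], "claw": -1}, {"slide": [15, 17, 0], "angular": [0, 0, 0], "claw": -1}, {"slide": [0, 0, 0], "angular": [0, 0, 0], "claw": -1}, {"slide": [0, 0, 0], "angular": [0, 0, 0], "claw": -1}]}}

```text
time: 5.4
ee_pos: [0.5737, 0.3236, 0.144]
tcp_rot: [-179.8, 0.0, 119.1]
wrist_force: [0.0, 0.3, -0.9]
opening: 0.0255
grasp_force: 39.4
```

```bash
python3 -c "
from h import *
for i in range(3):
    bot.camera('top') if i else 0
    st()
go(.576,.3236,.038,119)"
```

```text
5.4 [0.5737 0.3236 0.144 ] [-1.7980e+02  1.0000e-02  1.1907e+02] 0.02551535890100253 39.413927933201194 [ 0.   0.3 -0.9]
5.45 [0.5738 0.3231 0.1447] [-1.7985e+02  1.0000e-02  1.1903e+02] 0.025404979554658216 39.415078059537336 [-0.2 -0.1 -1.8]
5.5 [0.5739 0.3229 0.1453] [-1.799e+02  1.000e-02  1.190e+02] 0.025455610027021305 39.41585078369826 [-0.3  1.1 -0.8]
turn -0.0 slide [ -0.4   2.2 107.3]
```

Call:
{"name": "play_rows", "arguments": {"increments": [{"slide": [0, 2, 15], "angular": [0, 0, 0], "claw": -1}, {"slide": [0, 0, 25], "angular": [0, 0, 0], "claw": -1}, {"slide": [0, 0, 25], "angular": [0, 0, 0], "claw": -1}, {"slide": [0, 0, 20], "angular": [0, 0, 0], "claw": -1}, {"slide": [0, 0, 12], "angular": [0, 0, 0], "claw": -1}, {"slide": [0, 0, 7], "angular": [0, 0, 0], "claw": -1}, {"slide": [0, 0, 0], "angular": [0, 0, 0], "claw": -1}, {"slide": [0, 0, 0], "angular": [0, 0, 0], "claw": -1}]}}

```text
time: 6.3
ee_pos: [0.5765, 0.325, 0.0432]
tcp_rot: [179.9, 0.0, 119.0]
wrist_force: [0.6, -0.9, -1.2]
opening: 0.0256
grasp_force: 39.5
```

Call:
{"name": "play_rows", "arguments": {"increments": [{"slide": [0, 0, 1.5], "angular": [0, 0, 0], "claw": -1}, {"slide": [0, 0, 1.5], "angular": [0, 0, 0], "claw": -1}, {"slide": [0, 0, 1], "angular": [0, 0, 0], "claw": -1}, {"slide": [0, 0, 0.5], "angular": [0, 0, 0], "claw": -1}, {"slide": [0, 0, 0], "angular": [0, 0, 0], "claw": -1}]}}

```text
time: 6.8
ee_pos: [0.5762, 0.3249, 0.0379]
tcp_rot: [180.0, 0.0, 119.0]
wrist_force: [0.2, 0.5, -0.0]
opening: 0.0254
grasp_force: 39.5
```

Call:
{"name": "play_rows", "arguments": {"increments": [{"slide": [0, 0, 0.7], "angular": [0, 0, 0], "claw": -1}, {"slide": [0, 0, 0.7], "angular": [0, 0, 0], "claw": -1}, {"slide": [0, 0, 0], "angular": [0, 0, 0], "claw": -1}]}}

```text
time: 7.1
ee_pos: [0.5762, 0.325, 0.0378]
tcp_rot: [179.9, -0.0, 119.0]
wrist_force: [-4.5, -2.5, 8.5]
opening: 0.0251
grasp_force: 40.4
```

Call:
{"name": "play_rows", "arguments": {"increments": [{"slide": [0, 0, 0.6], "angular": [0, 0, 0], "claw": -1}, {"slide": [0, 0, 0], "angular": [0, 0, 0], "claw": -1}]}}

```text
time: 7.3
ee_pos: [0.5762, 0.325, 0.0378]
tcp_rot: [179.9, -0.0, 119.0]
wrist_force: [-5.7, -2.7, 13.2]
opening: 0.0254
grasp_force: 40.7
```

Contact is felt, so the rim is seated. Now release and rise.

Call:
{"name": "play_rows", "arguments": {"increments": [{"slide": [0, 0, 0], "angular": [0, 0, 0], "claw": -0.2}, {"slide": [0, 0, 0], "angular": [0, 0, 0], "claw": 0.1}, {"slide": [0, 0, 0], "angular": [0, 0, 0], "claw": 0.3}, {"slide": [0, 0, 0], "angular": [0, 0, 0], "claw": 0.3}, {"slide": [0, 0, -15], "angular": [0, 0, 0], "claw": 0.3}, {"slide": [0, 0, -35], "angular": [0, 0, 0], "claw": 0.3}, {"slide": [0, 0, -40], "angular": [0, 0, 0], "claw": 0.3}, {"slide": [0, 0, -20], "angular": [0, 0, 0], "claw": 0.3}]}}

```text
time: 8.1
ee_pos: [0.5769, 0.3253, 0.151]
tcp_rot: [179.7, -0.0, 119.0]
wrist_force: [0.7, 0.3, 0.3]
opening: 0.0555
grasp_force: 0.0
```

```bash
python3 -c "
from h import *
st();go(.6796,-.1328,.145,132)"
```

```text
8.1 [0.5769 0.3253 0.151 ] [179.72  -0.   119.03] 0.055525339571140336 0.0 [0.7 0.3 0.3]
turn -13.0 slide [-409.1 -230.3    6. ]
```

Call:
{"name": "play_rows", "arguments": {"increments": [{"slide": [0, 0, 0], "angular": [0, 0, -6.5], "claw": 0.3}, {"slide": [0, 0, 0], "angular": [0, 0, -6.5], "claw": 0.3}, {"slide": [-20, -11, 0], "angular": [0, 0, 0], "claw": 0.3}, {"slide": [-36, -20, 0], "angular": [0, 0, 0], "claw": 0.3}, {"slide": [-36, -20, 0], "angular": [0, 0, 0], "claw": 0.3}, {"slide": [-36, -20, 0], "angular": [0, 0, 0], "claw": 0.3}, {"slide": [-36, -20, 0], "angular": [0, 0, 0], "claw": 0.3}, {"slide": [-36, -20, 0], "angular": [0, 0, 0], "claw": 0.3}]}}

```text
time: 8.9
ee_pos: [0.6279, 0.1004, 0.1472]
tcp_rot: [179.9, 0.0, 132.0]
wrist_force: [-0.5, 0.7, 1.3]
opening: 0.0554
grasp_force: 0.0
```

Call:
{"name": "play_rows", "arguments": {"increments": [{"slide": [-36, -20, 0], "angular": [0, 0, 0], "claw": 0.3}, {"slide": [-36, -20, 0], "angular": [0, 0, 0], "claw": 0.3}, {"slide": [-36, -20, 0], "angular": [0, 0, 0], "claw": 0.3}, {"slide": [-36, -20, 0], "angular": [0, 0, 0], "claw": 0.3}, {"slide": [-36, -20, 0], "angular": [0, 0, 0], "claw": 0.3}, {"slide": [-29, -19, 0], "angular": [0, 0, 0], "claw": 0.3}, {"slide": [0, 0, 0], "angular": [0, 0, 0], "claw": 0.3}, {"slide": [0, 0, 0], "angular": [0, 0, 0], "claw": 0.3}]}}

```text
time: 9.7
ee_pos: [0.6791, -0.1337, 0.1464]
tcp_rot: [180.0, 0.0, 131.9]
wrist_force: [0.5, -0.6, 0.0]
opening: 0.0552
grasp_force: 0.0
```

```bash
python3 -c "
from h import *
st();go(.6796,-.1328,.027,132)
a=bot.camera('top')[...,::-1].copy();print(blob(a,'blue',(165,225,192,256),.01))
b=bot.camera('scene')[...,::-1]
cv2.imwrite('pics/c4.png',np.hstack([cv2.resize(a[180:300,150:270],(400,400)),cv2.resize(b[120:280,180:340],(400,400))]))"
```

```text
9.7 [ 0.6791 -0.1337  0.1464] [1.7998e+02 1.0000e-02 1.3194e+02] 0.05523353951596527 0.0 [ 0.5 -0.6  0. ]
turn -0.1 slide [  0.3   1.  119.4]
(array([0.576 , 0.3221]), array([117.7, 116.3]), 82.3)
```

View pics/c4.png

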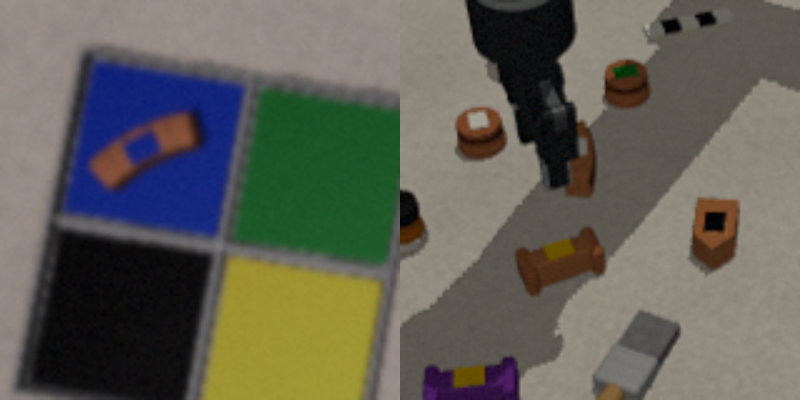

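Blue rim lies on its liner, with its tag at crop (143,148), about full-image (193,224.5). The jaws are above the yellow lug. I'll descend and grip the lug with a slightly higher TCP.

```bash
python3 -c "
from h import *
print(w(192.7,224.2,.04))"
```

```text
[0.57293779 0.32326642]
```

Call:
{"name": "play_rows", "arguments": {"increments": [{"slide": [0, 1, 15], "angular": [0, 0, 0], "claw": 0.3}, {"slide": [0, 0, 25], "angular": [0, 0, 0], "claw": 0.3}, {"slide": [0, 0, 30], "angular": [0, 0, 0], "claw": 0.3}, {"slide": [0, 0, 25], "angular": [0, 0, 0], "claw": 0.3}, {"slide": [0, 0, 15], "angular": [0, 0, 0], "claw": 0.3}, {"slide": [0, 0, 8], "angular": [0, 0, 0], "claw": 0.3}, {"slide": [0, 0, 0], "angular": [0, 0, 0], "claw": 0.3}, {"slide": [0, 0, 0], "angular": [0, 0, 0], "claw": 0.1}]}}

```text
time: 10.6
ee_pos: [0.6804, -0.1322, 0.0289]
tcp_rot: [180.0, 0.1, 132.0]
wrist_force: [0.1, -0.1, 0.9]
opening: 0.0471
grasp_force: 0.0
```

Call:
{"name": "play_rows", "arguments": {"increments": [{"slide": [0, 0, 0], "angular": [0, 0, 0], "claw": -0.2}, {"slide": [0, 0, 0], "angular": [0, 0, 0], "claw": -0.6}, {"slide": [0, 0, 0], "angular": [0, 0, 0], "claw": -1}, {"slide": [0, 0, 0], "angular": [0, 0, 0], "claw": -1}, {"slide": [0, 0, 0], "angular": [0, 0, 0], "claw": -1}, {"slide": [0, 0, 0], "angular": [0, 0, 0], "claw": -1}]}}

```text
time: 11.2
ee_pos: [0.6806, -0.1324, 0.0292]
tcp_rot: [179.9, 0.1, 132.0]
wrist_force: [0.4, -0.4, 6.2]
opening: 0.0211
grasp_force: 41.1
```

Call:
{"name": "play_rows", "arguments": {"increments": [{"slide": [0, 0, -10], "angular": [0, 0, 0], "claw": -1}, {"slide": [0, 0, -25], "angular": [0, 0, 0], "claw": -1}, {"slide": [0, 0, -35], "angular": [0, 0, 0], "claw": -1}, {"slide": [0, 0, -30], "angular": [0, 0, 0], "claw": -1}, {"slide": [0, 0, -15], "angular": [0, 0, 0], "claw": -1}, {"slide": [18, 2, 0], "angular": [0, 0, 0], "claw": -1}, {"slide": [36, 4, 0], "angular": [0, 0, 0], "claw": -1}, {"slide": [36, 4, 0], "angular": [0, 0, 0], "claw": -1}]}}

```text
time: 12.0
ee_pos: [0.6261, -0.0583, 0.1418]
tcp_rot: [-179.9, -0.1, 132.0]
wrist_force: [0.5, -0.1, -0.9]
opening: 0.021
grasp_force: 40.2
```

Call:
{"name": "play_rows", "arguments": {"increments": [{"slide": [36, 4, 0], "angular": [0, 0, 0], "claw": -1}, {"slide": [36, 4, 0], "angular": [0, 0, 0], "claw": -1}, {"slide": [36, 4, 0], "angular": [0, 0, 0], "claw": -1}, {"slide": [36, 4, 0], "angular": [0, 0, 0], "claw": -1}, {"slide": [36, 4, 0], "angular": [0, 0, 0], "claw": -1}, {"slide": [36, 4, 0], "angular": [0, 0, 0], "claw": -1}, {"slide": [36, 4, 0], "angular": [0, 0, 0], "claw": -1}, {"slide": [36, 4, 0], "angular": [0, 0, 0], "claw": -1}]}}

```text
time: 12.8
ee_pos: [0.4567, 0.1775, 0.1424]
tcp_rot: [-180.0, -0.0, 132.0]
wrist_force: [0.7, 0.4, -0.6]
opening: 0.021
grasp_force: 40.2
```

Call:
{"name": "play_rows", "arguments": {"increments": [{"slide": [28, 3, 0], "angular": [0, 0, 0], "claw": -1}, {"slide": [18, 2, 0], "angular": [0, 0, 0], "claw": -1}, {"slide": [0, 0, 0], "angular": [0, 0, 0], "claw": -1}, {"slide": [0, 0, 0], "angular": [0, 0, 0], "claw": -1}]}}

```text
time: 13.2
ee_pos: [0.4308, 0.2141, 0.1425]
tcp_rot: [-180.0, 0.0, 132.1]
wrist_force: [0.5, -0.5, -0.4]
opening: 0.0213
grasp_force: 40.2
```

```bash
python3 -c "
from h import *
st();go(.4314,.2136,.0375,132)"
```

```text
13.2 [0.4308 0.2141 0.1425] [-1.7997e+02  1.0000e-02  1.3209e+02] 0.02131170075235093 40.161643624305725 [ 0.5 -0.5 -0.4]
turn 0.1 slide [-8.00e-01  1.00e-01  1.05e+02]
```

Call:
{"name": "play_rows", "arguments": {"increments": [{"slide": [0, 0, 15], "angular": [0, 0, 0], "claw": -1}, {"slide": [0, 0, 25], "angular": [0, 0, 0], "claw": -1}, {"slide": [0, 0, 25], "angular": [0, 0, 0], "claw": -1}, {"slide": [0, 0, 20], "angular": [0, 0, 0], "claw": -1}, {"slide": [0, 0, 10], "angular": [0, 0, 0], "claw": -1}, {"slide": [0, 0, 5], "angular": [0, 0, 0], "claw": -1}, {"slide": [0, 0, 1], "angular": [0, 0, 0], "claw": -1}, {"slide": [0, 0, 1], "angular": [0, 0, 0], "claw": -1}]}}

```text
time: 14.0
ee_pos: [0.4314, 0.2142, 0.0415]
tcp_rot: [179.9, 0.0, 132.0]
wrist_force: [0.6, 0.3, -0.4]
opening: 0.0213
grasp_force: 40.2
```

Call:
{"name": "play_rows", "arguments": {"increments": [{"slide": [0, 0, 1], "angular": [0, 0, 0], "claw": -1}, {"slide": [0, 0, 1], "angular": [0, 0, 0], "claw": -1}, {"slide": [0, 0, 1], "angular": [0, 0, 0], "claw": -1}, {"slide": [0, 0, 0], "angular": [0, 0, 0], "claw": -1}]}}

```text
time: 14.4
ee_pos: [0.4313, 0.2144, 0.0391]
tcp_rot: [179.9, 0.0, 132.0]
wrist_force: [-3.1, -1.2, 8.3]
opening: 0.0214
grasp_force: 41.4
```

Call:
{"name": "play_rows", "arguments": {"increments": [{"slide": [0, 0, 0], "angular": [0, 0, 0], "claw": -0.2}, {"slide": [0, 0, 0], "angular": [0, 0, 0], "claw": 0.1}, {"slide": [0, 0, 0], "angular": [0, 0, 0], "claw": 0.3}, {"slide": [0, 0, 0], "angular": [0, 0, 0], "claw": 0.3}, {"slide": [0, 0, -15], "angular": [0, 0, 0], "claw": 0.3}, {"slide": [0, 0, -35], "angular": [0, 0, 0], "claw": 0.3}, {"slide": [0, 0, -40], "angular": [0, 0, 0], "claw": 0.7}, {"slide": [0, 0, -20], "angular": [0, 0, 0], "claw": 0.7}]}}

```text
time: 15.2
ee_pos: [0.4316, 0.2145, 0.151]
tcp_rot: [179.8, 0.0, 132.0]
wrist_force: [0.7, 0.1, 0.4]
opening: 0.0725
grasp_force: 0.0
```

```bash
python3 -c "
from h import *
st();go(.4266,-.1634,.145,132);print(bot.get_obs()['q'].round(1))"
```

```text
15.2 [0.4316 0.2145 0.151 ] [1.7982e+02 5.0000e-02 1.3203e+02] 0.07253658016970155 0.0 [0.7 0.1 0.4]
turn 0.0 slide [-277.5 -256.6    6. ]
[ 26.4  -5.3 -11.2  84.    0.   74.4]
```

Call:
{"name": "play_rows", "arguments": {"increments": [{"slide": [-15, -14, 0], "angular": [0, 0, 0], "claw": 0.7}, {"slide": [-30, -28, 0], "angular": [0, 0, 0], "claw": 0.7}, {"slide": [-30, -28, 0], "angular": [0, 0, 0], "claw": 0.7}, {"slide": [-30, -28, 0], "angular": [0, 0, 0], "claw": 0.7}, {"slide": [-30, -28, 0], "angular": [0, 0, 0], "claw": 0.7}, {"slide": [-30, -28, 0], "angular": [0, 0, 0], "claw": 0.7}, {"slide": [-30, -28, 0], "angular": [0, 0, 0], "claw": 0.7}, {"slide": [-30, -28, 0], "angular": [0, 0, 0], "claw": 0.7}]}}

```text
time: 16.0
ee_pos: [0.4253, -0.0952, 0.1479]
tcp_rot: [180.0, 0.0, 132.0]
wrist_force: [1.5, 0.8, -0.3]
opening: 0.0723
grasp_force: 0.0
```

Call:
{"name": "play_rows", "arguments": {"increments": [{"slide": [-30, -28, 0], "angular": [0, 0, 0], "claw": 0.7}, {"slide": [-22.5, -18.6, 0], "angular": [0, 0, 0], "claw": 0.7}, {"slide": [0, 0, 0], "angular": [0, 0, 0], "claw": 0.7}, {"slide": [0, 0, 0], "angular": [0, 0, 0], "claw": 0.7}]}}

```text
time: 16.4
ee_pos: [0.4259, -0.1641, 0.1475]
tcp_rot: [-180.0, -0.0, 131.9]
wrist_force: [-0.6, 0.1, -0.2]
opening: 0.0725
grasp_force: 0.0
```

```bash
python3 -c "
from h import *
st();go(.4266,-.1634,.032,132)
a=bot.camera('top')[...,::-1].copy()
b=bot.camera('scene')[...,::-1]
print(blob(a,'green',(378,402,278,302),.03))
cv2.imwrite('pics/c5.png',np.hstack([cv2.resize(a[180:320,150:290],(400,400)),cv2.resize(b[60:220,180:340],(400,400))]))"
```

```text
16.4 [ 0.4259 -0.1641  0.1475] [-1.7999e+02 -4.0000e-02  1.3194e+02] 0.07246333641634645 0.0 [-0.6  0.1 -0.2]
turn -0.1 slide [  0.    1.  115.5]
(array([ 0.4233, -0.157 ]), array([12.4,  5.6]), 30.8)
```

View pics/c5.png

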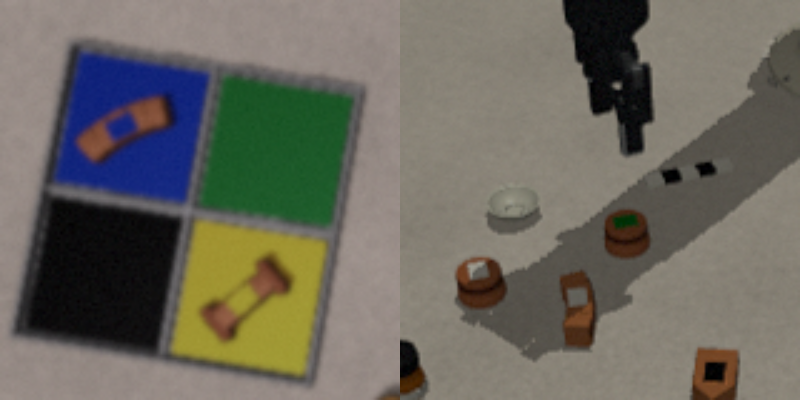

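The yellow lug sits centred on its liner (crop 245,297). The jaws are above the green foot, so I'll descend to grip above its wider base.

Call:
{"name": "play_rows", "arguments": {"increments": [{"slide": [0, 1, 15], "angular": [0, 0, 0], "claw": 0.7}, {"slide": [0, 0, 25], "angular": [0, 0, 0], "claw": 0.7}, {"slide": [0, 0, 30], "angular": [0, 0, 0], "claw": 0.7}, {"slide": [0, 0, 25], "angular": [0, 0, 0], "claw": 0.7}, {"slide": [0, 0, 13], "angular": [0, 0, 0], "claw": 0.7}, {"slide": [0, 0, 6], "angular": [0, 0, 0], "claw": 0.7}, {"slide": [0, 0, 0], "angular": [0, 0, 0], "claw": 0.7}, {"slide": [0, 0, 0], "angular": [0, 0, 0], "claw": 0.5}]}}

```text
time: 17.3
ee_pos: [0.4275, -0.1631, 0.0348]
tcp_rot: [180.0, 0.1, 132.1]
wrist_force: [-0.1, -0.3, 0.4]
opening: 0.0642
grasp_force: 0.0
```

Call:
{"name": "play_rows", "arguments": {"increments": [{"slide": [0, 0, 0], "angular": [0, 0, 0], "claw": 0.3}, {"slide": [0, 0, 0], "angular": [0, 0, 0], "claw": 0}, {"slide": [0, 0, 0], "angular": [0, 0, 0], "claw": -1}, {"slide": [0, 0, 0], "angular": [0, 0, 0], "claw": -1}, {"slide": [0, 0, 0], "angular": [0, 0, 0], "claw": -1}, {"slide": [0, 0, 0], "angular": [0, 0, 0], "claw": -1}]}}

```text
time: 17.9
ee_pos: [0.4274, -0.1634, 0.035]
tcp_rot: [180.0, 0.1, 132.0]
wrist_force: [-0.7, 1.2, 6.4]
opening: 0.0422
grasp_force: 40.5
```

Call:
{"name": "play_rows", "arguments": {"increments": [{"slide": [0, 0, -10], "angular": [0, 0, 0], "claw": -1}, {"slide": [0, 0, -25], "angular": [0, 0, 0], "claw": -1}, {"slide": [0, 0, -35], "angular": [0, 0, 0], "claw": -1}, {"slide": [0, 0, -30], "angular": [0, 0, 0], "claw": -1}, {"slide": [0, 0, -15], "angular": [0, 0, 0], "claw": -1}, {"slide": [9, 17, 0], "angular": [0, 0, 0], "claw": -1}, {"slide": [18, 34, 0], "angular": [0, 0, 0], "claw": -1}, {"slide": [18, 34, 0], "angular": [0, 0, 0], "claw": -1}]}}

```text
time: 18.7
ee_pos: [0.46, -0.0721, 0.1487]
tcp_rot: [180.0, 0.0, 131.9]
wrist_force: [0.6, -0.5, -1.1]
opening: 0.0424
grasp_force: 41.0
```

Call:
{"name": "play_rows", "arguments": {"increments": [{"slide": [18, 34, 0], "angular": [0, 0, 0], "claw": -1}, {"slide": [18, 34, 0], "angular": [0, 0, 0], "claw": -1}, {"slide": [18, 34, 0], "angular": [0, 0, 0], "claw": -1}, {"slide": [18, 34, 0], "angular": [0, 0, 0], "claw": -1}, {"slide": [18, 34, 0], "angular": [0, 0, 0], "claw": -1}, {"slide": [18, 34, 0], "angular": [0, 0, 0], "claw": -1}, {"slide": [18, 32, 0], "angular": [0, 0, 0], "claw": -1}, {"slide": [8.5, 17, 0], "angular": [0, 0, 0], "claw": -1}]}}

```text
time: 19.5
ee_pos: [0.5579, 0.1991, 0.1479]
tcp_rot: [-180.0, -0.0, 132.1]
wrist_force: [-0.3, -0.4, -1.9]
opening: 0.0417
grasp_force: 41.0
```

Call:
{"name": "play_rows", "arguments": {"increments": [{"slide": [0, 0, 0], "angular": [0, 0, 0], "claw": -1}, {"slide": [0, 0, 0], "angular": [0, 0, 0], "claw": -1}, {"slide": [0, 0, 0], "angular": [0, 0, 0], "claw": -1}]}}

```text
time: 19.8
ee_pos: [0.5575, 0.1958, 0.1486]
tcp_rot: [-180.0, -0.0, 132.0]
wrist_force: [-0.4, -0.9, -0.1]
opening: 0.0419
grasp_force: 41.0
```

```bash
python3 -c "
from h import *
st();go(.5586,.1962,.045,132)"
```

```text
19.8 [0.5575 0.1958 0.1486] [-1.7996e+02 -1.0000e-02  1.3200e+02] 0.04191007976369649 41.03383475448936 [-0.4 -0.9 -0.1]
turn -0.0 slide [ -0.4   1.1 103.6]
```

Call:
{"name": "play_rows", "arguments": {"increments": [{"slide": [0, 1, 15], "angular": [0, 0, 0], "claw": -1}, {"slide": [0, 0, 25], "angular": [0, 0, 0], "claw": -1}, {"slide": [0, 0, 25], "angular": [0, 0, 0], "claw": -1}, {"slide": [0, 0, 20], "angular": [0, 0, 0], "claw": -1}, {"slide": [0, 0, 10], "angular": [0, 0, 0], "claw": -1}, {"slide": [0, 0, 5], "angular": [0, 0, 0], "claw": -1}, {"slide": [0, 0, 1], "angular": [0, 0, 0], "claw": -1}, {"slide": [0, 0, 1], "angular": [0, 0, 0], "claw": -1}]}}

```text
time: 20.6
ee_pos: [0.559, 0.1972, 0.0476]
tcp_rot: [179.9, 0.0, 132.0]
wrist_force: [-0.3, 0.4, -0.9]
opening: 0.0417
grasp_force: 41.0
```

Call:
{"name": "play_rows", "arguments": {"increments": [{"slide": [0, 0, 1], "angular": [0, 0, 0], "claw": -1}, {"slide": [0, 0, 1], "angular": [0, 0, 0], "claw": -1}, {"slide": [0, 0, 1], "angular": [0, 0, 0], "claw": -1}, {"slide": [0, 0, 0], "angular": [0, 0, 0], "claw": -1}]}}

```text
time: 21.0
ee_pos: [0.5588, 0.1974, 0.045]
tcp_rot: [179.9, 0.0, 132.0]
wrist_force: [-2.0, -1.3, 5.9]
opening: 0.0421
grasp_force: 41.7
```

Seated. Release, rise, and head for the black sherd.

Call:
{"name": "play_rows", "arguments": {"increments": [{"slide": [0, 0, 0], "angular": [0, 0, 0], "claw": 0.2}, {"slide": [0, 0, 0], "angular": [0, 0, 0], "claw": 0.5}, {"slide": [0, 0, 0], "angular": [0, 0, 0], "claw": 0.6}, {"slide": [0, 0, 0], "angular": [0, 0, 0], "claw": 0.6}, {"slide": [0, 0, -15], "angular": [0, 0, 0], "claw": 0.6}, {"slide": [0, 0, -35], "angular": [0, 0, 0], "claw": 0.6}, {"slide": [0, 0, -35], "angular": [0, 0, 0], "claw": 0.6}, {"slide": [0, 0, -20], "angular": [0, 0, 0], "claw": 0.6}]}}

```text
time: 21.8
ee_pos: [0.5592, 0.1975, 0.1531]
tcp_rot: [179.8, 0.1, 132.0]
wrist_force: [-0.2, 1.1, 0.0]
opening: 0.0682
grasp_force: 0.0
```

```bash
python3 -c "
from h import *
st();go(.6097,-.0123,.145,-170.5)"
```

```text
21.8 [0.5592 0.1975 0.1531] [1.7979e+02 9.0000e-02 1.3203e+02] 0.0682053120473306 0.0 [-0.2  1.1  0. ]
turn -57.5 slide [ -15.2 -215.2    8.1]
```

Call:
{"name": "play_rows", "arguments": {"increments": [{"slide": [0, 0, 0], "angular": [0, 0, -8.2], "claw": 0.6}, {"slide": [0, 0, 0], "angular": [0, 0, -8.2], "claw": 0.6}, {"slide": [0, 0, 0], "angular": [0, 0, -8.2], "claw": 0.6}, {"slide": [0, 0, 0], "angular": [0, 0, -8.2], "claw": 0.6}, {"slide": [0, 0, 0], "angular": [0, 0, -8.2], "claw": 0.6}, {"slide": [0, 0, 0], "angular": [0, 0, -8.2], "claw": 0.6}, {"slide": [0, 0, 0], "angular": [0, 0, -8.2], "claw": 0.6}, {"slide": [0, 0, 0], "angular": [0, 0, 0], "claw": 0.6}]}}

```text
time: 22.6
ee_pos: [0.5586, 0.1973, 0.1499]
tcp_rot: [180.0, 0.1, -170.4]
wrist_force: [1.0, -0.4, -0.3]
opening: 0.0684
grasp_force: 0.0
```

Call:
{"name": "play_rows", "arguments": {"increments": [{"slide": [-1, -20, 0], "angular": [0, 0, 0], "claw": 0.6}, {"slide": [-3, -35, 0], "angular": [0, 0, 0], "claw": 0.6}, {"slide": [-3, -35, 0], "angular": [0, 0, 0], "claw": 0.6}, {"slide": [-3, -35, 0], "angular": [0, 0, 0], "claw": 0.6}, {"slide": [-3, -35, 0], "angular": [0, 0, 0], "claw": 0.6}, {"slide": [-1, -35, 0], "angular": [0, 0, 0], "claw": 0.6}, {"slide": [-1, -20, 0], "angular": [0, 0, 0], "claw": 0.6}, {"slide": [0, 0, 0], "angular": [0, 0, 0], "claw": 0.6}]}}

```text
time: 23.4
ee_pos: [0.6088, -0.0149, 0.1493]
tcp_rot: [-180.0, 0.0, -171.0]
wrist_force: [-0.3, 1.2, -0.5]
opening: 0.0681
grasp_force: 0.0
```

```bash
python3 -c "
from h import *
st()
a=bot.camera('top')[...,::-1].copy()
b=bot.camera('scene')[...,::-1]
go(.6097,-.0123,.027,-170.5)
cv2.imwrite('pics/c6.png',np.hstack([cv2.resize(a[180:320,150:290],(400,400)),cv2.resize(b[120:280,220:380],(400,400))]))"
```

```text
23.4 [ 0.6088 -0.0149  0.1493] [-1.7997e+02  2.0000e-02 -1.7099e+02] 0.06806383914118737 0.0 [-0.3  1.2 -0.5]
turn -0.3 slide [ -1.2  -0.  122.2]
```

View pics/c6.png

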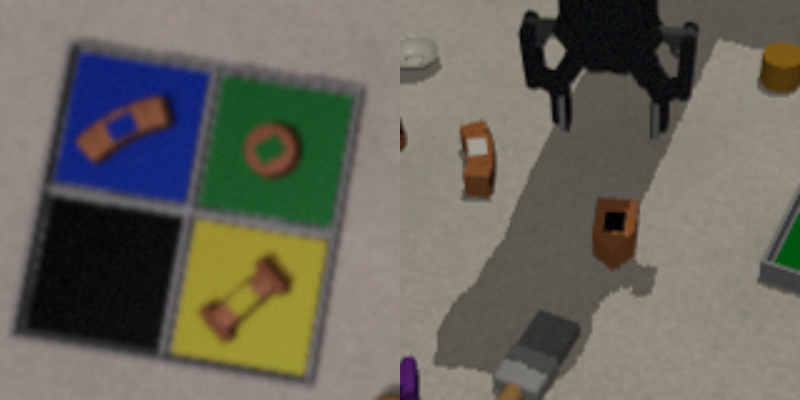

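Green is centred on its liner (crop 272,150). The open jaws straddle the black sherd (crop 614,222).

Call:
{"name": "play_rows", "arguments": {"increments": [{"slide": [-1, 0, 15], "angular": [0, 0, 0], "claw": 0.6}, {"slide": [0, 0, 25], "angular": [0, 0, 0], "claw": 0.6}, {"slide": [0, 0, 30], "angular": [0, 0, 0], "claw": 0.6}, {"slide": [0, 0, 28], "angular": [0, 0, 0], "claw": 0.6}, {"slide": [0, 0, 15], "angular": [0, 0, 0], "claw": 0.6}, {"slide": [0, 0, 7], "angular": [0, 0, 0], "claw": 0.6}, {"slide": [0, 0, 0], "angular": [0, 0, 0], "claw": 0.6}, {"slide": [0, 0, 0], "angular": [0, 0, 0], "claw": 0.4}]}}

```text
time: 24.3
ee_pos: [0.6101, -0.0121, 0.03]
tcp_rot: [-180.0, 0.1, -170.6]
wrist_force: [-0.3, -0.2, 0.1]
opening: 0.0596
grasp_force: 0.0
```

Call:
{"name": "play_rows", "arguments": {"increments": [{"slide": [0, 0, 0], "angular": [0, 0, 0], "claw": 0.2}, {"slide": [0, 0, 0], "angular": [0, 0, 0], "claw": 0}, {"slide": [0, 0, 0], "angular": [0, 0, 0], "claw": -1}, {"slide": [0, 0, 0], "angular": [0, 0, 0], "claw": -1}, {"slide": [0, 0, 0], "angular": [0, 0, 0], "claw": -1}, {"slide": [0, 0, 0], "angular": [0, 0, 0], "claw": -1}]}}

```text
time: 24.9
ee_pos: [0.6101, -0.0123, 0.03]
tcp_rot: [-180.0, 0.1, -170.6]
wrist_force: [0.4, 0.1, 6.1]
opening: 0.0372
grasp_force: 41.1
```

Call:
{"name": "play_rows", "arguments": {"increments": [{"slide": [0, 0, -10], "angular": [0, 0, 0], "claw": -1}, {"slide": [0, 0, -25], "angular": [0, 0, 0], "claw": -1}, {"slide": [0, 0, -35], "angular": [0, 0, 0], "claw": -1}, {"slide": [0, 0, -30], "angular": [0, 0, 0], "claw": -1}, {"slide": [0, 0, -15], "angular": [0, 0, 0], "claw": -1}, {"slide": [0, 0, 0], "angular": [0, 0, 0], "claw": -1}]}}

```text
time: 25.5
ee_pos: [0.6105, -0.0123, 0.1461]
tcp_rot: [-180.0, 0.2, -170.6]
wrist_force: [-0.6, 0.3, -1.8]
opening: 0.0374
grasp_force: 40.3
```

```bash
python3 -c "
from h import *
st();go(.4485,.3408,.145,-170.5)"
```

```text
25.5 [ 0.6105 -0.0123  0.1461] [-179.97    0.2  -170.57] 0.037444737875282824 40.26997983455658 [-0.6  0.3 -1.8]
turn -0.1 slide [101.5 375.    1.1]
```

Call:
{"name": "play_rows", "arguments": {"increments": [{"slide": [5, 17, 0], "angular": [0, 0, 0], "claw": -1}, {"slide": [9, 34, 0], "angular": [0, 0, 0], "claw": -1}, {"slide": [9, 34, 0], "angular": [0, 0, 0], "claw": -1}, {"slide": [9, 34, 0], "angular": [0, 0, 0], "claw": -1}, {"slide": [9, 34, 0], "angular": [0, 0, 0], "claw": -1}, {"slide": [9, 34, 0], "angular": [0, 0, 0], "claw": -1}, {"slide": [9, 34, 0], "angular": [0, 0, 0], "claw": -1}, {"slide": [9, 34, 0], "angular": [0, 0, 0], "claw": -1}]}}

```text
time: 26.3
ee_pos: [0.4984, 0.2295, 0.1416]
tcp_rot: [-180.0, -0.2, -170.5]
wrist_force: [1.8, 0.4, -0.8]
opening: 0.0373
grasp_force: 40.3
```

Call:
{"name": "play_rows", "arguments": {"increments": [{"slide": [9, 34, 0], "angular": [0, 0, 0], "claw": -1}, {"slide": [9, 34, 0], "angular": [0, 0, 0], "claw": -1}, {"slide": [9, 34, 0], "angular": [0, 0, 0], "claw": -1}, {"slide": [6.5, 18, 0], "angular": [0, 0, 0], "claw": -1}, {"slide": [0, 0, 0], "angular": [0, 0, 0], "claw": -1}, {"slide": [0, 0, 0], "angular": [0, 0, 0], "claw": -1}, {"slide": [0, 0, 0], "angular": [0, 0, 0], "claw": -1}]}}

```text
time: 27.0
ee_pos: [0.4477, 0.3403, 0.1429]
tcp_rot: [-180.0, -0.1, -170.6]
wrist_force: [0.2, -0.2, -1.9]
opening: 0.0374
grasp_force: 40.3
```

```bash
python3 -c "
from h import *
st();go(.4485,.3408,.04,-170.5)"
```

```text
27.0 [0.4477 0.3403 0.1429] [-1.7995e+02 -7.0000e-02 -1.7059e+02] 0.03743415862034653 40.29297351837158 [ 0.2 -0.2 -1.9]
turn -0.1 slide [ -0.9   0.4 102.9]
```

Call:
{"name": "play_rows", "arguments": {"increments": [{"slide": [0, 0, 15], "angular": [0, 0, 0], "claw": -1}, {"slide": [0, 0, 25], "angular": [0, 0, 0], "claw": -1}, {"slide": [0, 0, 25], "angular": [0, 0, 0], "claw": -1}, {"slide": [0, 0, 20], "angular": [0, 0, 0], "claw": -1}, {"slide": [0, 0, 10], "angular": [0, 0, 0], "claw": -1}, {"slide": [0, 0, 5], "angular": [0, 0, 0], "claw": -1}, {"slide": [0, 0, 1], "angular": [0, 0, 0], "claw": -1}, {"slide": [0, 0, 1], "angular": [0, 0, 0], "claw": -1}]}}

```text
time: 27.8
ee_pos: [0.4484, 0.3412, 0.0426]
tcp_rot: [180.0, 0.1, -170.6]
wrist_force: [-0.2, -1.0, -1.4]
opening: 0.0372
grasp_force: 40.3
```

Call:
{"name": "play_rows", "arguments": {"increments": [{"slide": [0, 0, 1], "angular": [0, 0, 0], "claw": -1}, {"slide": [0, 0, 1], "angular": [0, 0, 0], "claw": -1}, {"slide": [0, 0, 1], "angular": [0, 0, 0], "claw": -1}, {"slide": [0, 0, 0], "angular": [0, 0, 0], "claw": -1}]}}

```text
time: 28.2
ee_pos: [0.4482, 0.3413, 0.04]
tcp_rot: [180.0, 0.1, -170.6]
wrist_force: [-1.9, -1.7, 5.8]
opening: 0.0369
grasp_force: 41.0
```

Seated. Release, rise, and swing clear to look.

Call:
{"name": "play_rows", "arguments": {"increments": [{"slide": [0, 0, 0], "angular": [0, 0, 0], "claw": 0.2}, {"slide": [0, 0, 0], "angular": [0, 0, 0], "claw": 0.4}, {"slide": [0, 0, 0], "angular": [0, 0, 0], "claw": 0.5}, {"slide": [0, 0, 0], "angular": [0, 0, 0], "claw": 0.5}, {"slide": [0, 0, -15], "angular": [0, 0, 0], "claw": 0.5}, {"slide": [0, 0, -35], "angular": [0, 0, 0], "claw": 0.5}, {"slide": [0, 0, -40], "angular": [0, 0, 0], "claw": 0.5}, {"slide": [0, 0, -30], "angular": [0, 0, 0], "claw": 0.5}]}}

```text
time: 29.0
ee_pos: [0.4481, 0.3412, 0.1624]
tcp_rot: [179.9, 0.1, -170.6]
wrist_force: [-0.3, 0.6, 0.3]
opening: 0.0641
grasp_force: 0.0
```

Call:
{"name": "play_rows", "arguments": {"increments": [{"slide": [0, -20, 0], "angular": [0, 0, 0], "claw": 0.5}, {"slide": [0, -35, 0], "angular": [0, 0, 0], "claw": 0.5}, {"slide": [0, -35, 0], "angular": [0, 0, 0], "claw": 0.5}, {"slide": [0, -35, 0], "angular": [0, 0, 0], "claw": 0.5}, {"slide": [0, -35, 0], "angular": [0, 0, 0], "claw": 0.5}, {"slide": [0, -35, 0], "angular": [0, 0, 0], "claw": 0.5}, {"slide": [0, -35, 0], "angular": [0, 0, 0], "claw": 0.5}, {"slide": [0, -35, 0], "angular": [0, 0, 0], "claw": 0.5}]}}

```text
time: 29.8
ee_pos: [0.4915, 0.0782, 0.1602]
tcp_rot: [-180.0, 0.1, -170.6]
wrist_force: [1.1, 0.8, 0.0]
opening: 0.064
grasp_force: 0.0
```

Call:
{"name": "play_rows", "arguments": {"increments": [{"slide": [0, -20, 0], "angular": [0, 0, 0], "claw": 0.5}, {"slide": [0, 0, 0], "angular": [0, 0, 0], "claw": 0.5}]}}

```text
time: 30.0
ee_pos: [0.4949, 0.0578, 0.16]
tcp_rot: [-180.0, 0.1, -170.7]
wrist_force: [-0.4, -0.7, -0.3]
opening: 0.0639
grasp_force: 0.0
```

```bash
python3 -c "
from h import *
st()
a=bot.camera('top')[...,::-1].copy()
b=bot.camera('scene')[...,::-1]
cv2.imwrite('pics/c7.png',np.hstack([cv2.resize(a[185:315,150:280],(400,400),interpolation=2),cv2.resize(b[130:290,350:510],(400,400))]))"
```

```text
30.0 [0.4949 0.0578 0.16  ] [-1.7997e+02  6.0000e-02 -1.7074e+02] 0.06389938417571693 0.0 [-0.4 -0.7 -0.3]
```

View pics/c7.png

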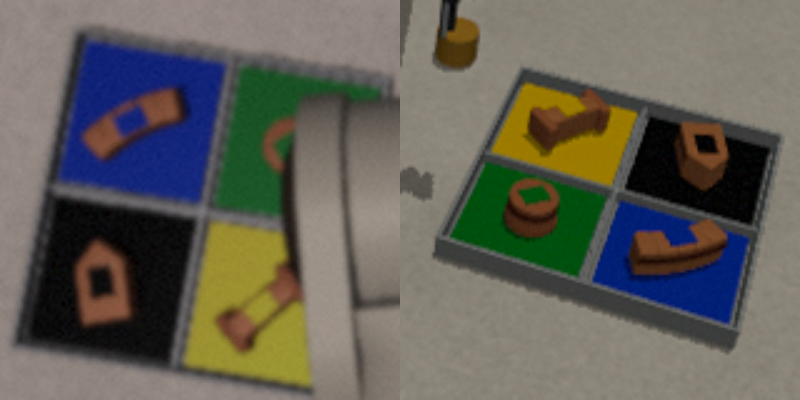

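All four sherds lie flat and tag up on their own liners. In the top crop, the tags are at blue (131,121), black (101,280), yellow (262,303) and green (about 290,145, partly hidden by the arm). The small offset to the left is mostly parallax from their height.

```bash
python3 -c "
from workcell import bot
print(bot.job_done())"
```

```text
the job is handed in; nothing more can be done
None
```

All four tagged sherds are set down on their matching liners, lying flat, tag up and centred to within about 3 mm by camera estimate; the white-tagged and purple pieces were left alone, and the job is handed in at about 30 s.

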